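Press a specimen cassette behind the lip of the microtome clamp and hold it there

ROBOT

A 7-joint arm with a two-finger parallel gripper is mounted at the origin on the work surface. World frame = base frame: x ahead of the robot, y to its left, z up, the work surface at z = 0. Lengths are in m, angles in rad, forces in N, time in s.
With the tool pointing down it reaches from about 0.4 to 0.875 m from the base axis. Payload 19.3 kg.
Tool frame: the origin (TCP) lies at the very end of the fingers, on their centre line; the grasp point (between the pads) lies bot.tcp_to_grasp behind it (bot.tcp_to_grasp is the distance from the TCP to the grasp point, in m); z points along the fingers, y is the direction in which the jaws open and shut (so a half turn about z gives the same grasp; the last joint's range is limited). The gripper opens to 85 mm and grips with 20 to 120 N. Pads are 22 mm wide; open, the fingers measure 114 mm over their backs; the gripper's body (76 mm by 85 mm) begins 54 mm behind the grasp point. The pads swing forward as they close: fully open they stand 13 mm farther back than shut.
Start: joints at [-1.193, 0.521, -0.036, 1.599, 0.021, 1.021, -0.113], TCP at [0.271, 0.563, 0.231] pointing down, gripper open.
Joint ranges: [-2.91, 2.91], [-0.3, 2.13], [-1.5, 1.42], [0.17, 2.43], [-1.26, 4.41], [0.16, 1.93], [-2.52, 2.52]. Speed limits (rad/s): [1.89, 1.89, 2.39, 2.39, 3.01, 3.01, 3.01].

INTERFACE

Orientations are given as [roll, pitch, yaw] about the fixed x, y, z axes, in that order (R = Rz(yaw) Ry(pitch) Rx(roll)).
In Python, from workcell import bot gives the robot as it stands.
- The arm moves only by the tool servo_tool, never from a script. Its argument "targets" is a list of rows, each a list of 2 entries, a list of its own where there are three numbers: the shift along the tool's x, y, z in units of 0.05 m (1.0 is 0.05 m), then the turn about the tool's z in units of 5 degrees (1.0 is 5 degrees). A call has 1 to 12 rows; each row shifts and turns the commanded pose from where the row before left it, along the tool's axes as they then stand; what a row does not reach is not made up. A row lasts 1/8 s, in which the tool goes at most 62.5 mm and 10.7 degrees, less where a joint would pass 70% of its speed; a pose out of reach is approached as far as the arm can. A call with a number of a shift or a turn outside -1 to 1 is refused whole. A call with a gripper value outside its range is refused whole. "gripper" is the opening, from -1 (shut) to 1 (fully open), so that 0 is half open, set as the call begins (left out, the last holds). The fingers move at their own pace and stop on an object; "newtons" is the grip in N (left out, the last holds). Time passes only in rows, so rows that do not move let the fingers close. It gives the time, the measured TCP pose, the force and the opening at its end, in the units of the state.
- bot.observe(): the state, without advancing time (a new reading comes with each control period).
- bot.grab_frame(name): name is "scene" or "top"; returns the picture (480x640x3 uint8, blue, green, red); there is no depth.
- bot.get_calibration(name): a dict with "fx", "fy", "cx", "cy" (pixels), "k1" (the pictures are not rectified: a ray, as slopes to the right and down, at radius r is drawn at 1 + k1 r^2 times it, then the intrinsics apply), "pose" (4x4, takes a point from camera to world coordinates). Camera axes: x right, y up, looking along -z (the intrinsics and any distortion apply to the point x, -y, -z); pixel columns grow to the right and rows downward; lengths in m; the calibration is good to about 2 mm. A picture is of the moment at which its call begins. get_calibration takes no time and is no camera call.
- bot.job_done(): hands the job in, once; it reports no verdict.
The state is a dict: "clock": time; "qpos": joint angles; "qd": joint speeds; "joint_efforts": joint torques, N m; "position": TCP position; "tool_rot": TCP orientation; "force": force on the tool from outside, world axes, zero at the start; "moment": the same for the moment, N m; "grip_width": finger opening in m.
Only numpy, scipy, OpenCV 4.12 (cv2) and the standard library are available. Lean on these libraries where they do the work, as an engineer would, in place of code of your own. Each camera call takes 0.05 s, during which the arm holds its last target.

TASK

Pick up the large specimen cassette from the cold plate, lay it flat on the clamp's tongue, wax side up and square end first, and push it under the clamp's lip against the spring jaw until you feel it stop fully home. Finish while still holding it pressed home with the gripper, because the spring pushes it out again if you let go. Leave the small cassette, the slide box and the brush where they are.

Things in the scene. Friction and masses are not known exactly. Their poses are not given: they have to be found in the camera images.
- cassette_mid (a point): Large white cassette: plate 74 (x) x 52 (y) x 10 mm, 80 g, flat on the cold plate, wax up (z up). Point: centre of the plate, half-way up its 10 mm. Wax block 44 x 42 x 8 mm on top, x -24 to +20. The -x end is the lower label edge (last 10 mm, 7 to 9 mm thick); the square +x end goes in first. Pinch it across the 52 mm, at its centre or a little behind: fingers then clear the clamp's cheeks.
- cassette_nose (a point): Middle of the square leading end face of the large cassette, 37 mm along +x from its centre, half-way up its thickness. It starts facing away from the robot, within about 50 degrees.
- clamp: Metal cassette clamp, fixed. Origin on its underside, on the bench; z up, x = the way the cassette is pushed in. Base 160 x 100 x 10 mm, x from -75 to +85. Tongue along x from -60 to +23 mm, only 36 mm wide (fingertips pass either side), top 35 mm above the bench: the cassette slides on it. Knob at the far end: only for show.
- clamp_lip (a point): Middle of the lip's front edge, on its underside, 23 mm along the clamp's x, 48 mm above the bench. The lip is a 6 mm cover, 76 mm wide, reaching 52 mm further in +x. The slot below is 13 mm high and 58 mm wide between cheeks, flared from 8 mm before the lip. Axes as the clamp's.
- clamp_home (a point): Where the middle of the cassette's leading end face lies when fully home against two fixed stops under the lip: 37 mm along the clamp's x from its origin (14 mm behind the lip's front edge), 40 mm above the bench. Axes as the clamp's.
- jaw (a joint): Travel in m of the spring jaw (20 mm wide) under the lip: 0 at rest, its face 27 mm along the clamp's x, 10 mm short of the stops; grows as the cassette pushes it in along x; 0.010 when the cassette is home. It pushes back with about 3 N at 0 and 6 N at 0.010; beyond that the stops are rigid.
- plate: Cold plate, 220 (x) x 180 (y) x 20 mm, white with a dark steel top, fixed; origin at the centre of its underside. The two cassettes lie on its flat top, 20 mm above the bench.
- small_cassette_mid (a point): Bystander on the cold plate: the small cassette, 40 (x) x 28 (y) x 14 mm with its wax; this point is its centre.
- slide_box_mid (a point): Bystander: closed plastic slide box, 40 (x) x 85 (y) x 32 mm, on the bench; this point is its centre.
- brush_grip (a point): Bystander: small brush, about 170 mm long, lying on the bench; this point is on its handle.
Not all that is in view belongs to the job. What is shaped like the part that bears cassette_mid but pink or purple is not meant.

How it is judged:
On the way, in this order (a step that is already met when the one before it is completed fails the run):
1. the large cassette is lifted clear of the cold plate in the gripper (height (world z) of cassette_mid above 0.03 m and contact force between the fingers and cassette above 1 N and contact force between cassette and plate below 0.01 N and x of cassette_nose in the frame of clamp below 0.022 m), for 0.1 s.
2. the large cassette is pressed home behind the lip (value of joint jaw above 0.0075 m and x of cassette_nose in the frame of clamp above 0.0345 m and y of cassette_nose in the frame of clamp between -0.006 and 0.006 m and z of cassette_nose in the frame of clamp between 0.037 and 0.0435 m and angle between the x axis of cassette_mid and the x axis of clamp, either way round below 0.15 rad and angle between cassette_mid's own z axis and vertical below 0.12 rad and contact force between cassette and clamp above 4 N and contact force between the fingers and cassette above 3 N), for 0.3 s.
At the end, for the whole second after the job is handed in: Large cassette flat, wax up, square end within 2.5 mm of the stops, 6 mm of the middle, 0.15 rad straight, 0.12 rad level; jaw in over 7.5 mm; cassette on clamp over 4 N, fingers on cassette over 3 N; below 10 mm/s; through the last second (all of step 2 and linear speed of cassette below 0.01 m/s); the arm keeps its last pose, push and grip.
It fails at once if the small cassette is moved more than 20 mm (distance of small_cassette_mid from where it was at the start of the episode above 0.02 m).
It fails at once if the slide box is moved more than 20 mm (distance of slide_box_mid from where it was at the start of the episode above 0.02 m).
It fails at once if the brush is moved more than 20 mm (distance of brush_grip from where it was at the start of the episode above 0.02 m).
It also fails if it takes over 38 s, if anything falls off the work surface, if the arm or the gripper's body presses on something with over 40 N, if the wrist force passes 120 N, or if a joint passes its speed limit or range.

## Working session

There is one attempt and no reset: what is moved stays moved. The work goes in short steps, Python scripts to look and compute and a tool call to move; the robot and the scene stay as the last step left them, time stands still between calls to the robot, and variables do not carry over. Pictures are saved under pics/ and viewed, and the job is handed in when it is done.

Besides the shell and the picture viewer there is one more tool, called as a command line: name --argument value ..., lists and objects as JSON in quotes. servo_tool: Moves the arm, as the interface text tells. Its arguments: {"type":"object","properties":{"targets":{"type":"array","items":{"type":"array"}},"gripper":{"type":"number"},"newtons":{"type":"number"}},"required":["targets"]}

```bash
ls; mkdir -p pics; python3 - <<'E'
from workcell import bot
import cv2
print(bot.observe(), bot.tcp_to_grasp)
for n in("scene","top"):
    cv2.imwrite(f"pics/{n}0.png",bot.grab_frame(n)); print(bot.get_calibration(n))
E
```

```text
pics
{'clock': 0.0, 'qpos': array([-1.19322593,  0.52200122, -0.0363682 ,  1.60000551,  0.02118436,
        1.02107923, -0.11279447]), 'qd': array([-0.00125052,  0.00053667, -0.00038676,  0.00126465,  0.00132313,
       -0.00024941, -0.00049624]), 'joint_efforts': array([-1.75383630e-03, -9.27115917e+01,  1.97867543e+00, -3.69941711e+01,
        1.76459318e-02,  8.20100162e-03, -8.01709291e-06]), 'position': array([0.27046128, 0.56308055, 0.23073413]), 'tool_rot': array([-3.14048418e+00,  4.49856753e-05,  2.69384499e+00]), 'force': array([-0.65227398, -0.05948448, -0.25968825]), 'moment': array([-0.00921544,  0.0155414 ,  0.02046868]), 'grip_width': 0.08556438585434849} 0.0187
{'fx': 456.0737437778386, 'fy': 456.0737437778386, 'cx': 311.32906371552644, 'cy': 241.12285084609323, 'k1': -0.0448236176621347, 'pose': array([[-0.85827137, -0.39656567,  0.32573905,  0.80295713],
       [ 0.51313014, -0.67331054,  0.53230666,  0.44629106],
       [ 0.00822899,  0.62401009,  0.78137296,  0.65413639],
       [ 0.        ,  0.        ,  0.        ,  1.        ]])}
{'fx': 509.5846501818726, 'fy': 509.5846501818726, 'cx': 318.9591736979648, 'cy': 238.4884862436092, 'k1': -0.09519928279787404, 'pose': array([[ 0.02164057,  0.99052952, -0.13558373,  0.41007135],
       [-0.99949277,  0.02460411,  0.02022001,  0.05916291],
       [ 0.02336444,  0.13507739,  0.99055954,  0.99032161],
       [ 0.        ,  0.        ,  0.        ,  1.        ]])}
```

View pics/scene0.png

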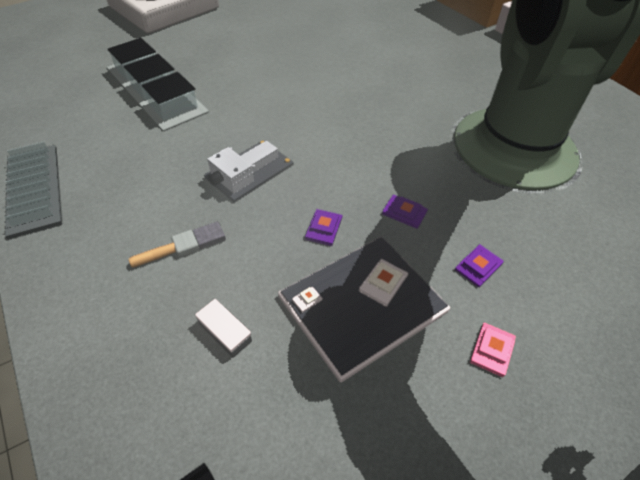

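View pics/top0.png

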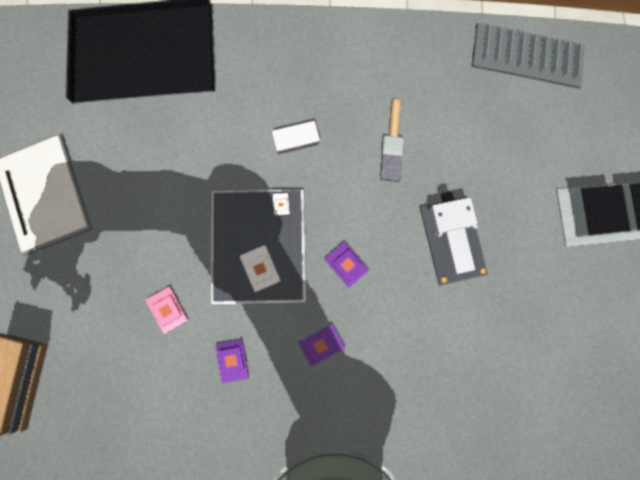

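Candidates (top view): the large white cassette on the plate (260,268), the small white cassette (281,204), purple ones (347,264), (321,345) and (232,361), and a pink one (166,310). I choose (260,268), the large white one on the cold plate. Next I check it in close crops.

```bash
python3 - <<'E'
import cv2,numpy as np
t=cv2.imread("pics/top0.png"); s=cv2.imread("pics/scene0.png")
def crop(im,x,y,w,h,k,g=1):
    c=im[y:y+h,x:x+w]; c=cv2.resize(c,None,fx=k,fy=k,interpolation=cv2.INTER_CUBIC)
    return np.clip(c*float(g),0,255).astype('uint8')
cv2.imwrite("pics/c_cas.png",crop(t,205,180,110,130,6*0.75,1.3)[:585])
cv2.imwrite("pics/c_cl.png",crop(t,410,180,90,110,5))
cv2.imwrite("pics/c_scas.png",crop(s,270,230,190,150,4,1.3))
cv2.imwrite("pics/c_scl.png",crop(s,190,130,120,80,6))
E
```

```text
(no output)
```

View pics/c_cas.png

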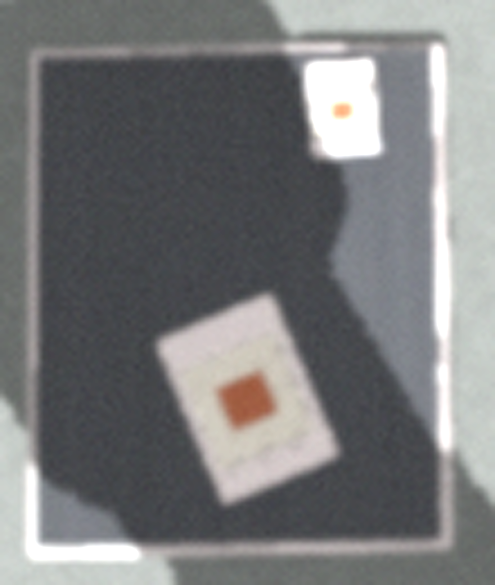

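View pics/c_cl.png

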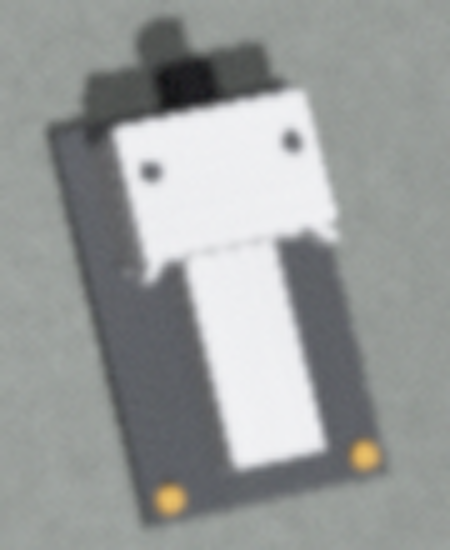

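View pics/c_scas.png

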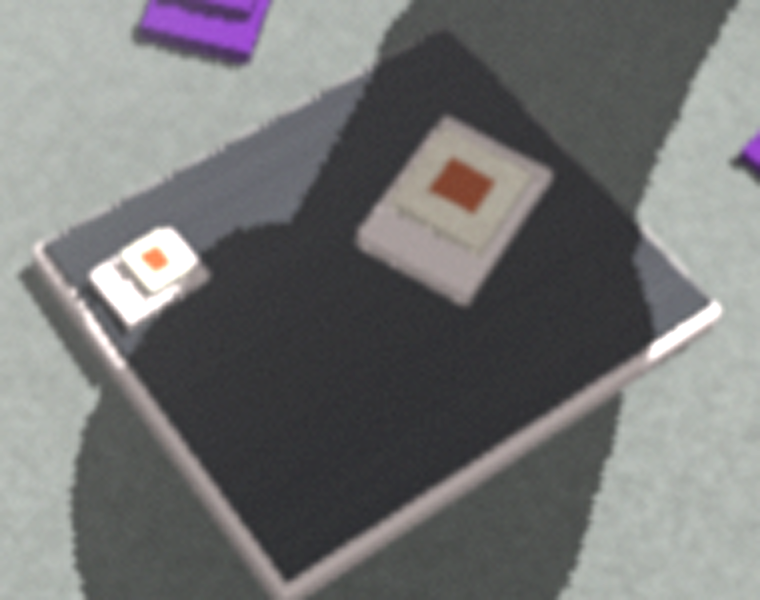

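View pics/c_scl.png

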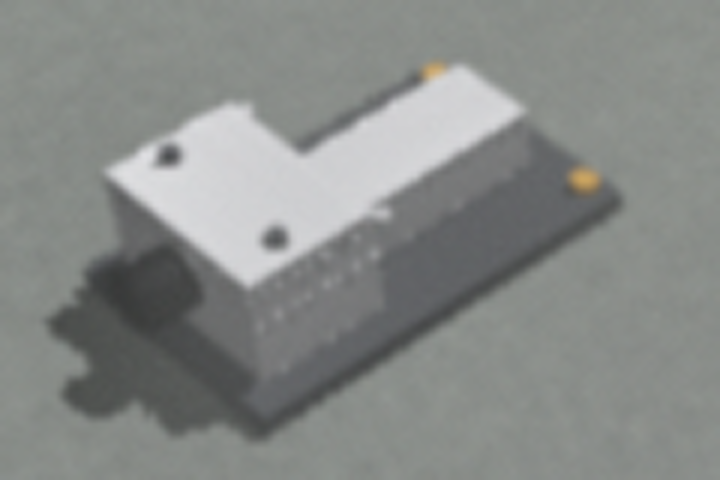

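```bash
cat > h.py <<'E'
import numpy as np,cv2
from scipy.optimize import least_squares
from workcell import bot
def proj(P,n):
    c=bot.get_calibration(n);T=np.linalg.inv(c["pose"])
    p=np.atleast_2d(P)@T[:3,:3].T+T[:3,3]
    x=p[:,0]/-p[:,2];y=-p[:,1]/-p[:,2];f=1+c["k1"]*(x*x+y*y)
    return np.c_[c["fx"]*x*f+c["cx"],c["fy"]*y*f+c["cy"]]
def world(q,L):
    q=np.asarray(q);L=np.asarray(L,float);c,s=np.cos(q[2]),np.sin(q[2])
    return np.c_[q[0]+c*L[:,0]-s*L[:,1],q[1]+s*L[:,0]+c*L[:,1],L[:,2]]
def fit(obs,q0):
    # obs list of (cam, pixels, local pts)
    def r(q): return np.concatenate([(proj(world(q,L),n)-p).ravel() for n,p,L in obs])
    s=least_squares(r,q0,loss='soft_l1'); return s.x, r(s.x).reshape(-1,2)
def uc(p,k,ox,oy): return (np.asarray(p,float)+.5)/k-.5+[ox,oy]
E
python3 - <<'E'
from h import *
ct=("top",uc([(155,342),(272,292),(225,505),(340,453)],4.5,205,180),[(.037,.026,.03),(.037,-.026,.03),(-.037,.026,.027),(-.037,-.026,.027)])
cs=("scene",uc([(447,115),(553,175),(468,305),(358,235)],4,270,230),[(-.037,-.026,.027),(-.037,.026,.027),(.037,.026,.03),(.037,-.026,.03)])
kt=("top",uc([(145,525),(385,470),(50,122),(235,470),(327,450),(113,127),(302,88)],5,410,180),[(-.075,.05,.01),(-.075,-.05,.01),(.085,.05,.01),(-.06,.018,.035),(-.06,-.018,.035),(.075,.038,.054),(.075,-.038,.054)])
ks=("scene",uc([(105,173),(247,288),(240,102),(462,65),(525,108),(622,200),(262,425)],6,190,130),[(.075,-.038,.054),(.075,.038,.054),(.023,-.038,.054),(-.06,-.018,.035),(-.06,.018,.035),(-.075,.05,.01),(.085,.05,.01)])
np.set_printoptions(precision=4,suppress=True)
for nm,a,b,q in(("cas",ct,cs,[.4,.15,.4]),("clamp",kt,ks,[.5,-.2,.2])):
    for o in([a],[b],[a,b]):
        x,r=fit(o,q);print(nm,x,np.abs(r).round(1).tolist())
E
```

```text
cas [0.4827 0.1502 0.4368] [[0.3, 0.1], [0.4, 0.1], [0.1, 0.3], [0.0, 0.2]]
cas [0.4822 0.1526 0.4235] [[0.3, 0.9], [0.3, 0.4], [0.3, 1.6], [0.3, 0.1]]
cas [0.4823 0.1514 0.4311] [[0.3, 0.0], [0.9, 0.3], [0.7, 0.1], [0.8, 0.5], [1.0, 0.5], [0.3, 0.3], [0.0, 2.2], [0.7, 0.4]]
clamp [ 0.5436 -0.2267  0.2297] [[0.1, 0.3], [0.7, 0.5], [0.1, 1.5], [0.3, 0.6], [0.8, 0.5], [0.1, 0.3], [0.2, 0.2]]
clamp [ 0.5412 -0.2259  0.2279] [[0.0, 0.1], [0.1, 0.2], [1.4, 0.0], [0.1, 0.1], [0.7, 1.0], [0.5, 1.0], [0.0, 0.5]]
clamp [ 0.5425 -0.2263  0.2307] [[0.1, 0.9], [0.6, 1.1], [0.1, 2.1], [0.5, 0.0], [1.0, 0.1], [0.3, 0.3], [0.0, 0.3], [0.6, 0.2], [0.7, 0.3], [2.1, 0.2], [0.7, 0.2], [0.0, 1.0], [0.1, 1.0], [0.5, 0.4]]
```

The top view and the scene view agree within about 2 mm. The cassette is at (0.4824, 0.151) with yaw 0.435, and the clamp is at (0.543, -0.2264) with yaw 0.23. The close crops show (260,268) is the large white cassette, with its wide nose margin facing away from the robot. I'm moving to above it now.

servo_tool --targets '[[[-0.4,-0.31,0],0.5],[[-0.64,-0.42,0],0.0],[[-0.64,-0.42,0],0],[[-0.64,-0.42,0],0],[[-0.64,-0.42,0],0],[[-0.64,-0.42,0],0],[[-0.64,-0.42,0],0],[[-0.64,-0.42,0],0],[[-0.64,-0.42,0],0],[[-0.64,-0.42,0],0],[[-0.64,-0.42,0],0],[[-0.4,-0.31,0],0.5]]' --gripper 0.5 --newtons 60

```text
clock: 1.6
position: [0.4758, 0.1798, 0.2312]
tool_rot: [-3.141, -0.0, 2.603]
force: [-1.0, 0.4, -0.8]
grip_width: 0.064
```

servo_tool --targets '[[[0,0,0.15],1],[[0,0,0.15],1],[[0,0,0.15],1],[[0,0,0.15],1],[[0,0,0.15],1],[[0,0,0.15],1],[[0,0,0.15],1],[[0,0,0.15],1],[[0,0,0.15],1],[[0,0,0.15],1],[[0,0,0.15],1],[[0,0,0.15],1]]'

```text
clock: 3.1
position: [0.4751, 0.1818, 0.141]
tool_rot: [-3.141, -0.0, 1.555]
force: [0.3, -0.0, 0.4]
grip_width: 0.0639
```

servo_tool --targets '[[[0,0,0],1],[[0,0,0],1],[[0,0,0],1],[[0,0,0],1],[[0,0,0],1],[[0,0,0],1],[[0,0,0],1],[[0,0,0],1],[[0,0,0],1],[[0,0,0],1],[[0,0,0],1],[[0,0,0],1]]'

```text
clock: 4.6
position: [0.4751, 0.1818, 0.1412]
tool_rot: [-3.141, 0.0, 0.508]
force: [-1.0, 0.5, -0.1]
grip_width: 0.0643
```

servo_tool --targets '[[[-0.14,0.3,0],0.42],[[-0.15,0.3,0],0.42],[[0,0,0.4],0],[[0,0,0.4],0],[[0,0,0.4],0],[[0,0,0.3],0],[[0,0,0],0]]'

```text
clock: 5.48
position: [0.4764, 0.1473, 0.0657]
tool_rot: [3.141, 0.001, 0.438]
force: [0.3, -0.1, -0.2]
grip_width: 0.0639
```

```bash
python3 - <<'E'
from h import *
o=bot.observe();print(o['position'],o['tool_rot'],o['qpos'],o['force'])
s=bot.grab_frame("scene")
cv2.imwrite("pics/s1.png",cv2.resize(s[190:390,260:480],None,fx=3,fy=3,interpolation=cv2.INTER_CUBIC))
E
```

```text
[0.47641971 0.14732007 0.06574968] [3.14149543e+00 1.34376739e-03 4.37709092e-01] [-0.78126327  0.65543891  0.49866946  2.07098865 -0.58468146  0.55604129
 -0.9942495 ] [ 0.34501575 -0.06307654 -0.19549094]
```

View pics/s1.png

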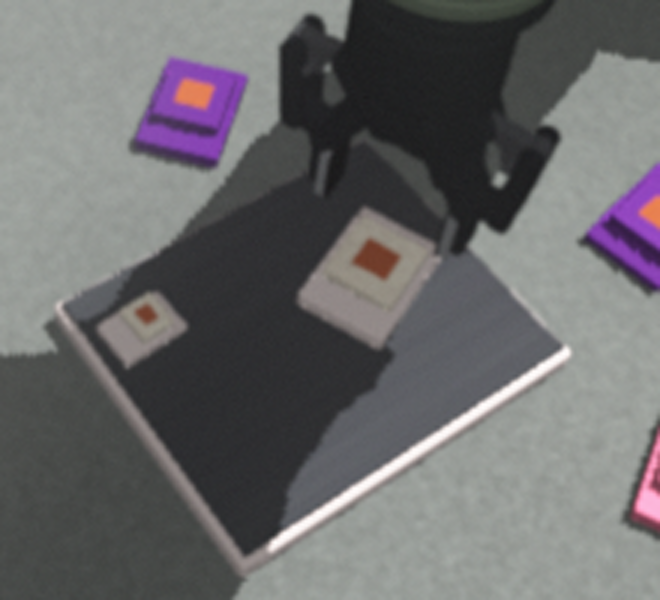

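The picture shows the fingers straddling the large cassette, at about (325,190) and (460,245) in the crop, aligned with its long sides. The small cassette is well clear. I'm descending and closing now.

servo_tool --targets '[[[0.04,-0.02,0.2],0],[[0,0,0.25],0],[[0,0,0.25],0],[[0,0,0.15],0],[[0,0,0.08],0],[[0,0,0],0]]'

```text
clock: 6.28
position: [0.4781, 0.1498, 0.0196]
tool_rot: [3.142, 0.0, 0.439]
force: [0.2, -0.8, -0.4]
grip_width: 0.0641
```

servo_tool --targets '[[[0,0,0],0],[[0,0,0],0],[[0,0,0],0],[[0,0,0],0],[[0,0,0],0]]' --gripper -1 --newtons 60

```text
clock: 6.9
position: [0.4783, 0.1499, 0.0205]
tool_rot: [-3.141, -0.001, 0.439]
force: [-2.8, -0.9, 11.5]
grip_width: 0.0502
```

servo_tool --targets '[[[0,0,-0.05],0],[[0,0,-0.1],0],[[0,0,-0.2],0],[[0,0,-0.3],0],[[0,0,-0.4],0],[[0,0,-0.3],0],[[0,0,0],0]]'

```text
clock: 7.78
position: [0.4786, 0.1504, 0.0884]
tool_rot: [-3.141, -0.002, 0.439]
force: [-0.5, -0.5, -1.5]
grip_width: 0.0499
```

```bash
python3 - <<'E'
from h import *
o=bot.observe();print(o['position'],o['tool_rot'],o['force'],o['grip_width'])
s=bot.grab_frame("scene");cv2.imwrite("pics/s2f.png",s)
cv2.imwrite("pics/s2.png",cv2.resize(s[170:320,290:490],None,fx=4,fy=4,interpolation=cv2.INTER_CUBIC))
E
```

```text
[0.47859156 0.15040027 0.08842188] [-3.14140615e+00 -1.95367923e-03  4.39170064e-01] [-0.53428227 -0.48756977 -1.4570786 ] 0.0499102258758544
```

View pics/s2.png

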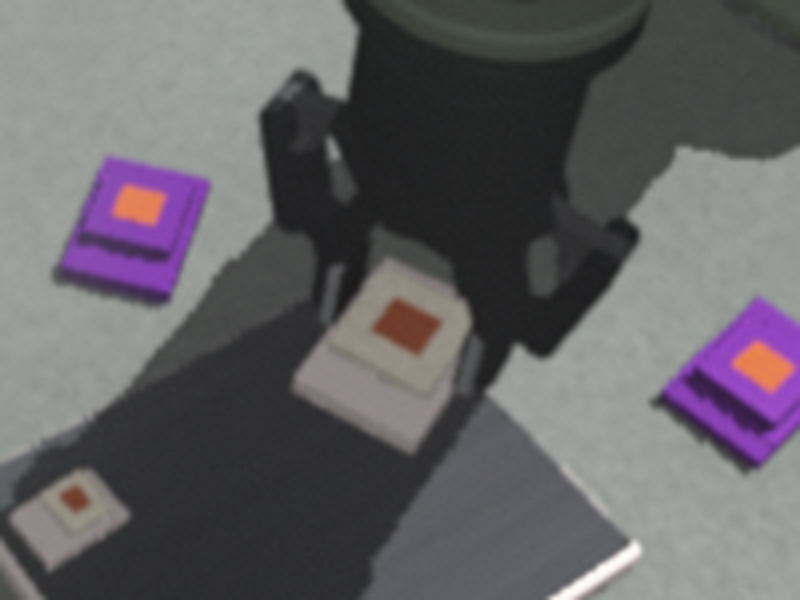

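```bash
python3 - <<'E'
from h import *
s=cv2.imread("pics/s2f.png");ox,oy=350,225
c=cv2.resize(s[oy:oy+65,ox:ox+80],None,fx=9,fy=9,interpolation=cv2.INTER_CUBIC)
c=np.clip((c.astype(float)-40)*1.6,0,255).astype('uint8')
# predicted overlay: level, bottom = tcp-0.0005
q=[.47859+.005*np.cos(.439),.1504+.005*np.sin(.439),.439]
z=.0879
P=proj(world(q,[(.037,.026,z+.01),(.037,-.026,z+.01),(.037,.026,z),(.037,-.026,z),(.02,.021,z+.018),(.02,-.021,z+.018)]),"scene")
P=(P-[ox,oy]+.5)*9-.5
print(P)
for p in P: cv2.circle(c,tuple(int(v) for v in p),5,(0,255,0),1)
cv2.imwrite("pics/s2b.png",c)
E
```

```text
[[393.61994496 504.16120244]
 [116.90132356 357.96198213]
 [384.55545403 537.92725236]
 [111.20148883 392.55303703]
 [421.99351112 391.02504432]
 [198.24439704 275.3931976 ]]
```

View pics/s2b.png

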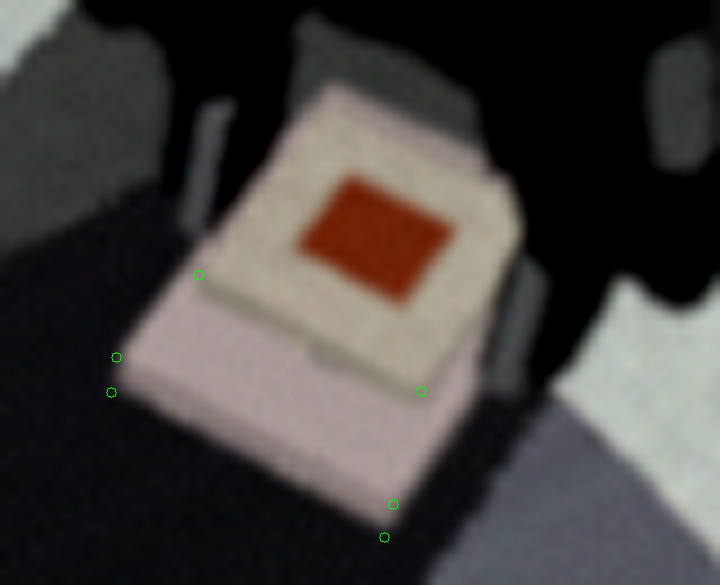

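The cassette is lifted cleanly. In the crop its nose edge runs from (118,382) to (382,525), within about 1–2 mm of the prediction, and it is nearly level. I'm carrying it to the clamp.

servo_tool --targets '[[[-0.11,0.3,0],0],[[-0.23,0.6,0],0],[[-0.26,0.68,0],0],[[-0.26,0.68,0],0],[[-0.26,0.68,0],0],[[-0.26,0.68,0],0],[[-0.26,0.68,0],0],[[-0.26,0.68,0],0],[[-0.26,0.68,0],0],[[-0.26,0.68,0],0],[[-0.23,0.6,0],0],[[-0.11,0.3,0],0]]'

```text
clock: 9.32
position: [0.5058, -0.239, 0.0868]
tool_rot: [-3.142, 0.001, 0.436]
force: [-0.3, -0.0, -1.1]
grip_width: 0.0495
```

servo_tool --targets '[[[0,0,0],0.8],[[0,0,0],0.8],[[0,0,0],0.8],[[0,0,0],0]]'

```text
clock: 9.82
position: [0.5065, -0.2362, 0.0869]
tool_rot: [-3.141, 0.001, 0.23]
force: [0.5, 0.4, -1.6]
grip_width: 0.05
```

```bash
cat > tgt.py <<'E'
from h import *
import sys
K=np.array([.5428,-.2264,.2300])
def rel():
    o=bot.observe();p=o['position'];c,s=np.cos(.23),np.sin(.23)
    d=p[:2]-K[:2];y=o['tool_rot'][2]
    print("clock",o['clock'],"TCP in clamp mm",1e3*(c*d[0]+s*d[1]),1e3*(-s*d[0]+c*d[1]),"z",p[2]*1e3,"rot",o['tool_rot'],"F clamp",c*o['force'][0]+s*o['force'][1],-s*o['force'][0]+c*o['force'][1],o['force'][2],"M",o['moment'],"w",o['grip_width'])
E
python3 - <<'E'
from tgt import *
rel(); print(bot.observe()['qpos'])
s=bot.grab_frame("scene");cv2.imwrite("pics/s3f.png",s)
cv2.imwrite("pics/s3.png",cv2.resize(s[90:240,180:380],None,fx=4,fy=4,interpolation=cv2.INTER_CUBIC))
s=bot.grab_frame("top");cv2.imwrite("pics/t3f.png",s)
cv2.imwrite("pics/t3.png",cv2.resize(s[160:310,380:540],None,fx=4,fy=4,interpolation=cv2.INTER_CUBIC))
E
```

```text
clock 9.825 TCP in clamp mm -37.53671498233647 -1.3073902621166515 z 86.86116321852056 rot [-3.14115900e+00  8.37361235e-04  2.29912586e-01] F clamp 0.5476576144316236 0.2793084671375692 -1.577057096085475 M [-0.02642437 -0.01790131 -0.04026445] w 0.04999415930831372
[-0.04099783  0.69350076  0.53723645  1.90855603 -0.54094775  0.6880561
 -0.51752992]
```

View pics/s3.png

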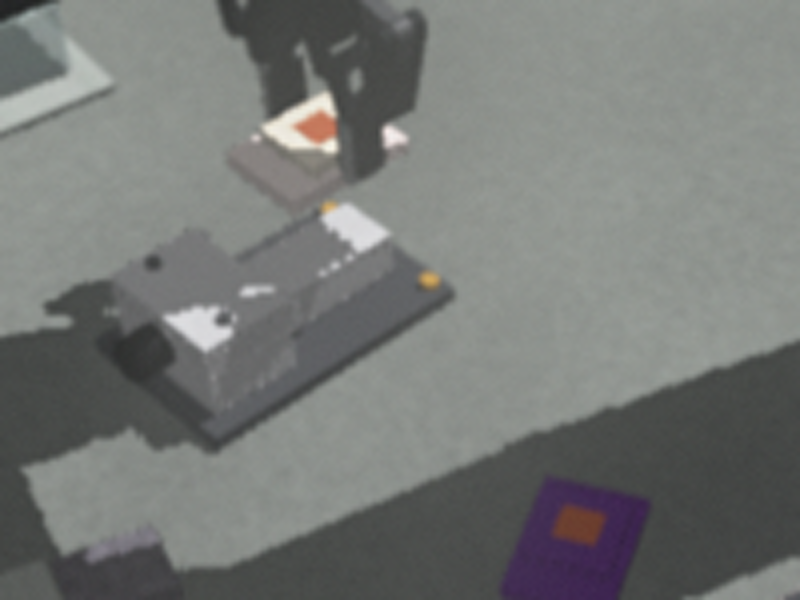

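View pics/t3.png

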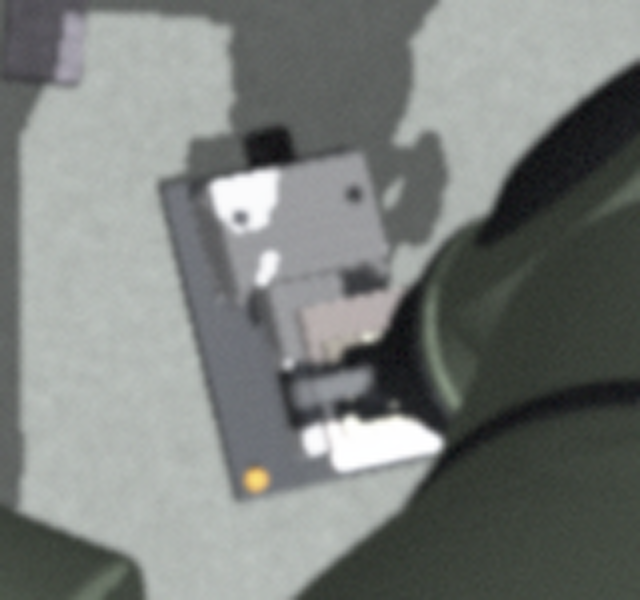

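```bash
python3 - <<'E'
from tgt import *
o=bot.observe();p=o['position'];yw=o['tool_rot'][2]
q=[p[0]+.0042*np.cos(yw),p[1]+.0042*np.sin(yw),yw];z=p[2]-.0005
L=[(.037,.026,z+.01),(.037,-.026,z+.01),(.037,.026,z),(.037,-.026,z),(.02,.021,z+.018),(.02,-.021,z+.018)]
KL=[(-.075,.05,.01),(.085,.05,.01),(-.06,.018,.035),(.023,.018,.035),(.075,.038,.054),(.075,-.038,.054),(.023,.038,.054),(.023,-.038,.054)]
for n,f,ox,oy,w,h,k in(("scene","pics/s3f.png",200,105,120,90,6),("top","pics/t3f.png",415,190,80,95,6)):
    c=cv2.resize(cv2.imread(f)[oy:oy+h,ox:ox+w],None,fx=k,fy=k,interpolation=cv2.INTER_CUBIC)
    for pts,col in((world(q,L),(0,255,0)),(world(K,KL),(0,0,255))):
        for a in (proj(pts,n)-[ox,oy]+.5)*k-.5: cv2.circle(c,tuple(int(v) for v in a),5,col,1)
    cv2.imwrite(f"pics/o3{n}.png",c)
E
```

```text
(no output)
```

View pics/o3scene.png

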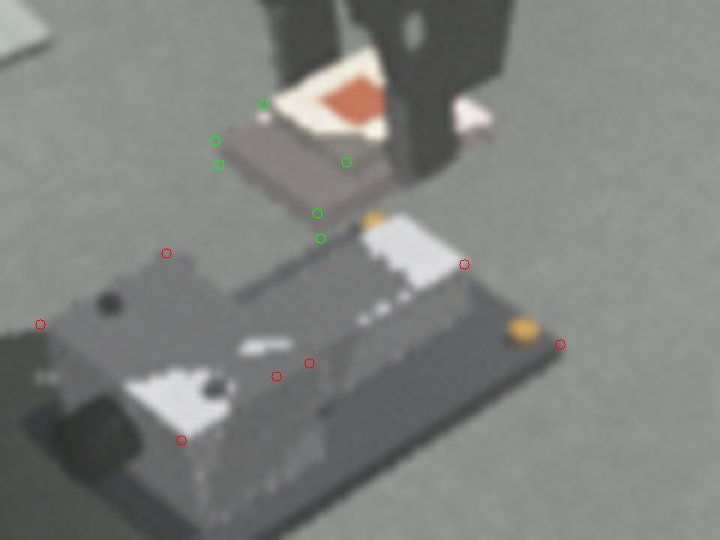

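View pics/o3top.png

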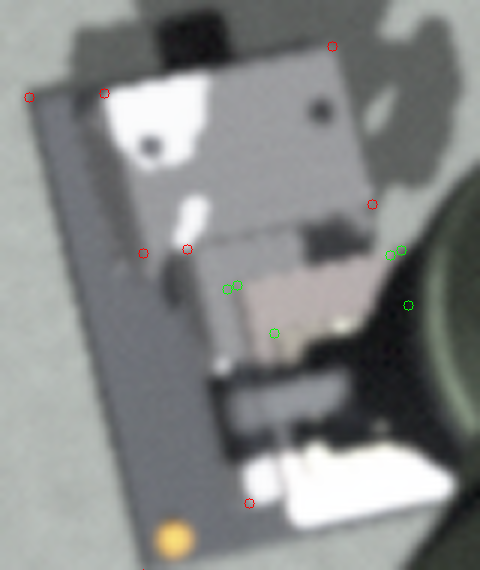

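```bash
python3 - <<'E'
from tgt import *
c=cv2.imread("pics/t3f.png")[225:255,445:490];c=cv2.resize(c,None,fx=14,fy=14,interpolation=cv2.INTER_CUBIC)
cv2.imwrite("pics/z3t.png",np.clip(c*1.3,0,255).astype('uint8'))
c=cv2.imread("pics/s3f.png")[115:150,230:285];c=cv2.resize(c,None,fx=13,fy=13,interpolation=cv2.INTER_CUBIC)
cv2.imwrite("pics/z3s.png",np.clip(c*1.3,0,255).astype('uint8'))
E
```

```text
(no output)
```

View pics/z3t.png

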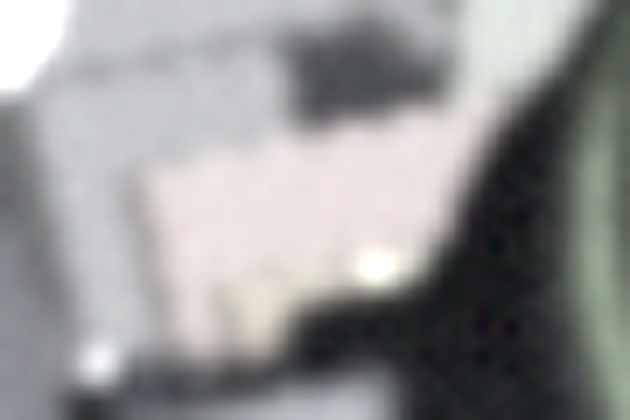

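View pics/z3s.png

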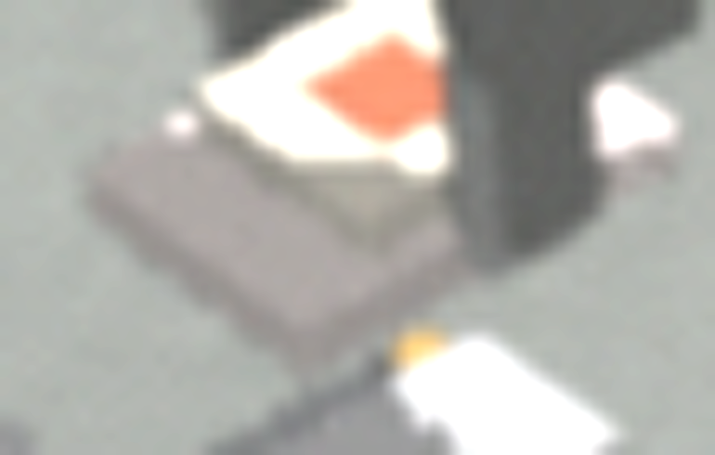

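```bash
python3 - <<'E'
from tgt import *
o=bot.observe();p=o['position'];yw=o['tool_rot'][2]
q=[p[0]+.0042*np.cos(yw),p[1]+.0042*np.sin(yw),yw];z=p[2]-.0005
LS=[(.037,.026,z+.01),(.037,.026,z),(.037,-.026,z)];OS=np.array([(253.2,139.5),(253.4,142.6),(236.7,130.)])
LT=[(.037,.026,z+.01)];OT=np.array([(455.6,237.2)])
def r(d,w=1):
    A=proj(world(q,LS)+d,"scene")-OS;B=proj(world(q,LT)+d,"top")-OT
    return np.r_[A.ravel(),1.7*B.ravel()]
s=least_squares(r,[0,0,0]);d=s.x;print(d*1e3,s.fun.round(1))
c_,s_=np.cos(.23),np.sin(.23);print("in clamp axes",1e3*(c_*d[0]+s_*d[1]),1e3*(-s_*d[0]+c_*d[1]))
s=least_squares(lambda e:r(np.r_[e,0]),[0,0]);print(s.x*1e3,s.fun.round(1))
E
```

```text
[-1.13050565 -1.51809961  2.39457705] [-0.7 -0.9 -0.4  0.1 -0.5  0.5 -0.5  0.7]
in clamp axes -1.4468279516036815 -1.2203926980945525
[-1.2606113  -2.74087241] [-0.8 -0.3 -0.5  0.7 -0.5  1.1 -0.   1.2]
```

servo_tool --targets '[[[0,-0.056,0.2],0],[[0,0,0.3],0],[[0,0,0.25],0],[[0,0,0.11],0],[[0,0,0],0]]'

```text
clock: 10.55
position: [0.5061, -0.2338, 0.0439]
tool_rot: [-3.141, 0.001, 0.229]
force: [-1.0, 0.3, -1.0]
grip_width: 0.05
```

```bash
python3 - <<'E'
from tgt import *
rel()
for n,ox,oy,w,h,k in(("scene",200,125,100,75,8),("top",415,190,80,70,8)):
    f=bot.grab_frame(n);cv2.imwrite(f"pics/f4{n}.png",f)
    c=cv2.resize(f[oy:oy+h,ox:ox+w],None,fx=k,fy=k,interpolation=cv2.INTER_CUBIC)
    cv2.imwrite(f"pics/o4{n}.png",np.clip(c*1.3,0,255).astype('uint8'))
E
```

```text
clock 10.55 TCP in clamp mm -37.416090313274005 1.1740353082991903 z 43.87423144475023 rot [-3.14136866e+00  6.22868255e-04  2.29095834e-01] F clamp -0.9154875138137395 0.5279404061307472 -1.0483382129924386 M [-0.01250609 -0.02947545 -0.03847375] w 0.0499573113471504
```

View pics/o4scene.png

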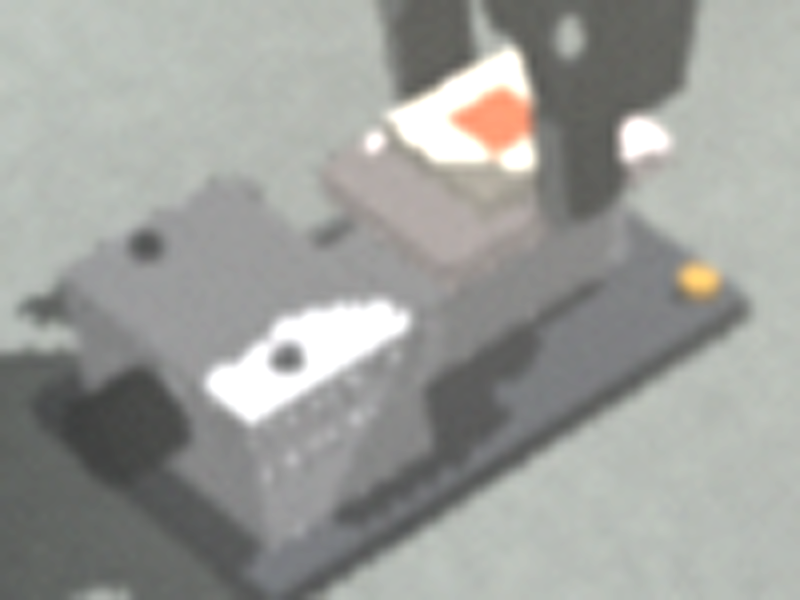

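View pics/o4top.png

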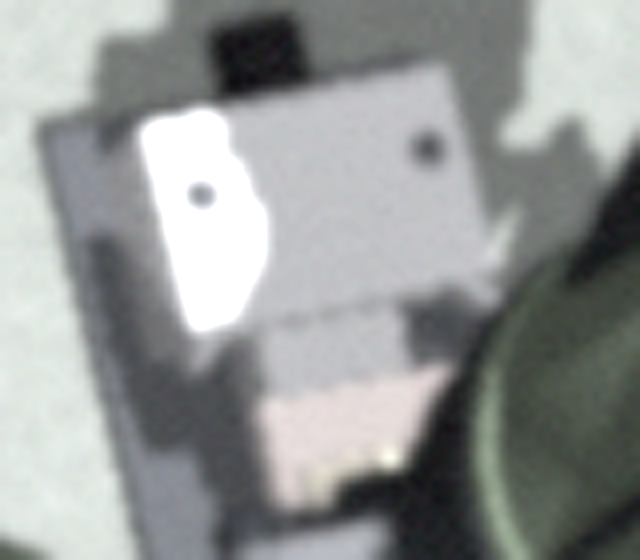

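```bash
python3 - <<'E'
from tgt import *
o=bot.observe();p=o['position']
for dz in (0,.0024):
    z=p[2]-.0005+dz
    for nm,n,px,zz in(("topL","top",(447.3,239.9),z+.01),("sceneR top","scene",(200+440.5/8-.5,125+252.5/8-.5),z+.01),("sceneR bot","scene",(200+445.5/8-.5,125+282.5/8-.5),z),("sceneL bot","scene",(200+330.5/8-.5,125+195.5/8-.5),z)):
        s=least_squares(lambda e:(proj(world(K,[(e[0],e[1],zz)]),n)[0]-px),[0,0]);print(dz,nm,s.x*1e3)
E
```

```text
0 topL [ 4.59314678 25.13773449]
0 sceneR top [ 1.26018765 21.97922231]
0 sceneR bot [ 0.81514707 22.0251847 ]
0 sceneL bot [  0.81016893 -24.0183135 ]
0.0024 topL [ 4.41699054 25.86354667]
0.0024 sceneR top [ 2.88143343 24.27344547]
0.0024 sceneR bot [ 2.41157163 24.28162534]
0.0024 sceneL bot [  2.40661308 -21.58075901]
```

The views put the cassette within about 1 mm of the tongue's centre line, with the nose about 10 mm short of the flare. I'm lowering it onto the tongue.

servo_tool --targets '[[[0,0,0.07],0],[[0,0,0.06],0],[[0,0,0.03],0],[[0,0,0],0]]'

```text
clock: 11.15
position: [0.5063, -0.2337, 0.0362]
tool_rot: [-3.142, 0.0, 0.229]
force: [-0.5, -0.7, -0.8]
grip_width: 0.0499
```

servo_tool --targets '[[[0,0,0.02],0],[[0,0,0],0]]'

```text
clock: 11.4
position: [0.5064, -0.2337, 0.0356]
tool_rot: [3.142, -0.0, 0.229]
force: [-1.7, 0.7, 4.7]
grip_width: 0.05
```

servo_tool --targets '[[[0.1,0,0],0],[[0.15,0,0],0],[[0.1,0,0],0],[[0,0,0],0]]'

```text
clock: 11.9
position: [0.5237, -0.23, 0.0356]
tool_rot: [3.141, -0.0, 0.229]
force: [-0.1, -0.4, 3.1]
grip_width: 0.0497
```

```bash
python3 - <<'E'
from tgt import *
rel()
for n,ox,oy,w,h,k in(("scene",200,125,100,75,8),("top",415,190,80,70,8)):
    f=bot.grab_frame(n);cv2.imwrite(f"pics/f5{n}.png",f)
    c=cv2.resize(f[oy:oy+h,ox:ox+w],None,fx=k,fy=k,interpolation=cv2.INTER_CUBIC)
    cv2.imwrite(f"pics/o5{n}.png",np.clip(c*1.3,0,255).astype('uint8'))
E
```

```text
clock 11.9 TCP in clamp mm -19.45104415446813 0.8883769718988841 z 35.559236170591895 rot [ 3.14106788e+00 -2.20592080e-04  2.29295885e-01] F clamp -0.1632484251189964 -0.3740258134072321 3.115393374103185 M [-0.05362809  0.11625021 -0.02936031] w 0.04974887877758021
```

View pics/o5scene.png

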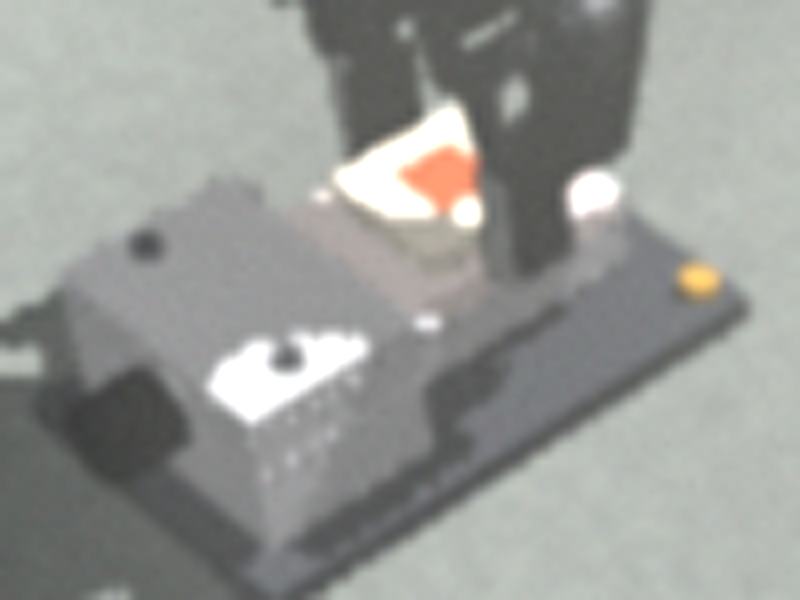

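View pics/o5top.png

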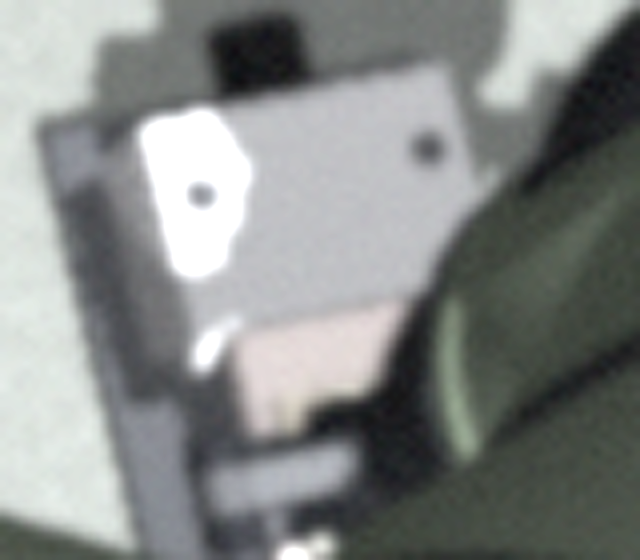

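The nose is at the lip with almost no side force: its left corner is at (238,335) in the top crop, inside the flared cheek. I'm pushing on in small steps.

servo_tool --targets '[[[0.06,0,0],0],[[0.06,0,0],0],[[0.04,0,0],0],[[0,0,0],0]]'

```text
clock: 12.5
position: [0.5294, -0.2287, 0.0355]
tool_rot: [-3.141, 0.002, 0.228]
force: [-12.2, -1.7, 15.2]
grip_width: 0.0494
```

servo_tool --targets '[[[0.04,0,0],0],[[0.04,0,0],0],[[0,0,0],0]]'

```text
clock: 12.88
position: [0.533, -0.2278, 0.0355]
tool_rot: [-3.141, 0.003, 0.228]
force: [-13.5, -2.6, 16.4]
grip_width: 0.0497
```

```bash
python3 -c "
from tgt import *
rel()"
```

```text
clock 12.875 TCP in clamp mm -9.903260491823502 0.8671180535651342 z 35.49519001511999 rot [-3.14086752e+00  3.00385447e-03  2.28088148e-01] F clamp -13.709031877236413 0.5406362199585346 16.37610094495604 M [-0.52856619  3.26810727  0.06380923] w 0.04972085257933815
```

servo_tool --targets '[[[0,0,-0.016],0],[[0,0,0],0]]'

```text
clock: 13.12
position: [0.5341, -0.2274, 0.0358]
tool_rot: [-3.142, 0.002, 0.229]
force: [-3.8, -3.5, -2.1]
grip_width: 0.05
```

```bash
python3 - <<'E'
from tgt import *
rel()
for n,ox,oy,w,h,k in(("scene",220,125,80,60,10),("top",415,190,80,70,8)):
    f=bot.grab_frame(n);cv2.imwrite(f"pics/f6{n}.png",f)
    c=cv2.resize(f[oy:oy+h,ox:ox+w],None,fx=k,fy=k,interpolation=cv2.INTER_CUBIC)
    cv2.imwrite(f"pics/o6{n}.png",np.clip(c*1.3,0,255).astype('uint8'))
E
```

```text
clock 13.125 TCP in clamp mm -8.7155830051131 0.9859602773610089 z 35.83605177882102 rot [-3.14153880e+00  1.56080724e-03  2.28650574e-01] F clamp -4.515018295774044 -2.5271728379183527 -2.050272089267274 M [-0.69273448  0.98821749 -0.08136581] w 0.049982355677672896
```

View pics/o6scene.png

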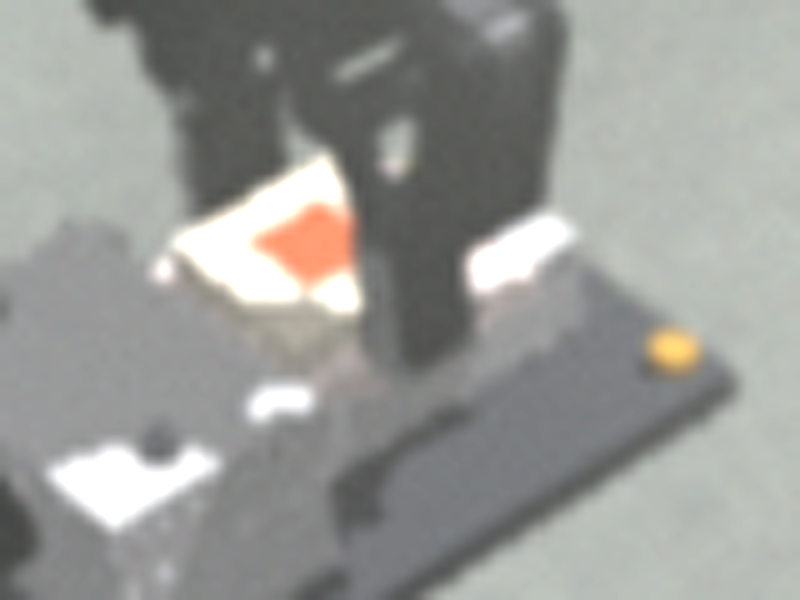

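View pics/o6top.png

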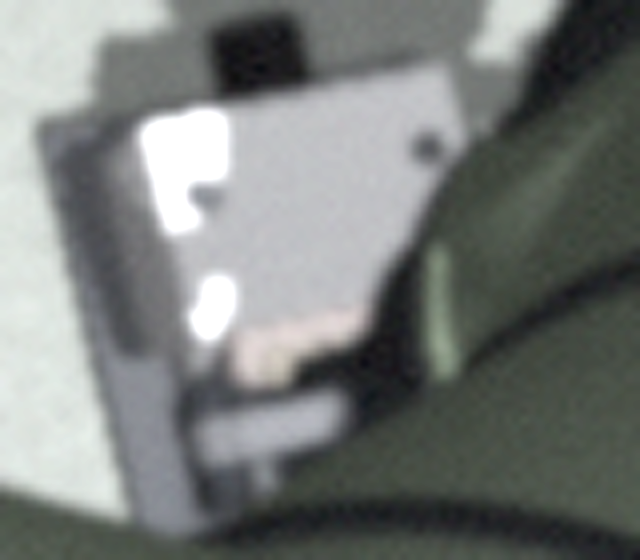

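The cassette is flat under the lip. Taking the down-load off dropped the push force to 4.5 N, which is the spring. I'm continuing to the stop.

servo_tool --targets '[[[0.04,0,0],0],[[0.04,0,0],0],[[0,0,0],0]]'

```text
clock: 13.6
position: [0.5377, -0.2266, 0.0357]
tool_rot: [-3.141, 0.002, 0.229]
force: [-5.7, -4.1, -0.5]
grip_width: 0.0497
```

servo_tool --targets '[[[0.04,0,0],0],[[0,0,0],0]]'

```text
clock: 13.85
position: [0.5379, -0.2266, 0.0356]
tool_rot: [-3.141, 0.005, 0.228]
force: [-17.4, -4.4, 5.7]
grip_width: 0.05
```

```bash
python3 -c "
from tgt import *
rel()"
```

```text
clock 13.85 TCP in clamp mm -4.801276972449538 0.9287608607080977 z 35.59371738512623 rot [-3.14057162  0.0047754   0.22794516] F clamp -17.960119697199875 -0.3365156511359535 5.720028872152771 M [-1.12347327  3.47173042  0.22732203] w 0.05001615586099329
```

The force jumped from 6.5 to 18 N with only 0.2 mm of motion, which is the rigid stop at the expected position. I'm holding to check it's steady.

servo_tool --targets '[[[0.01,0,0],0],[[0,0,0],0],[[0,0,0],0],[[0,0,0],0],[[0,0,0],0],[[0,0,0],0]]'

```text
clock: 14.6
position: [0.5379, -0.2266, 0.0356]
tool_rot: [-3.14, 0.005, 0.228]
force: [-19.2, -4.8, 7.8]
grip_width: 0.05
```

```bash
python3 - <<'E'
from tgt import *
rel()
for n,ox,oy,w,h,k in(("scene",220,125,80,60,10),("top",415,190,80,70,8)):
    f=bot.grab_frame(n);cv2.imwrite(f"pics/f7{n}.png",f)
    c=cv2.resize(f[oy:oy+h,ox:ox+w],None,fx=k,fy=k,interpolation=cv2.INTER_CUBIC)
    cv2.imwrite(f"pics/o7{n}.png",np.clip(c*1.3,0,255).astype('uint8'))
rel()
E
```

```text
clock 14.6 TCP in clamp mm -4.796255280708094 0.9333274716327453 z 35.573540826271696 rot [-3.14036766  0.00537152  0.22775507] F clamp -19.767944209563566 -0.28826121238346314 7.835803778420634 M [-1.1473883   4.08570251  0.23587347] w 0.049986871756895354
clock 14.7 TCP in clamp mm -4.840281923718599 0.9552303998713426 z 35.563924792961046 rot [-3.14030081  0.0054432   0.22773942] F clamp -20.106998193877452 -0.32457345282328376 6.691182036770812 M [-1.18127293  4.11736336  0.18249694] w 0.050147633030832715
```

View pics/o7scene.png

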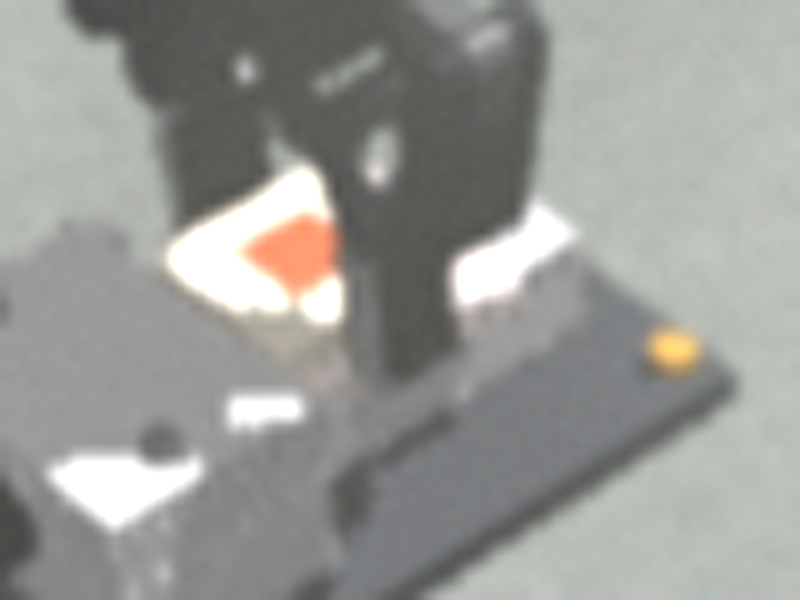

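View pics/o7top.png

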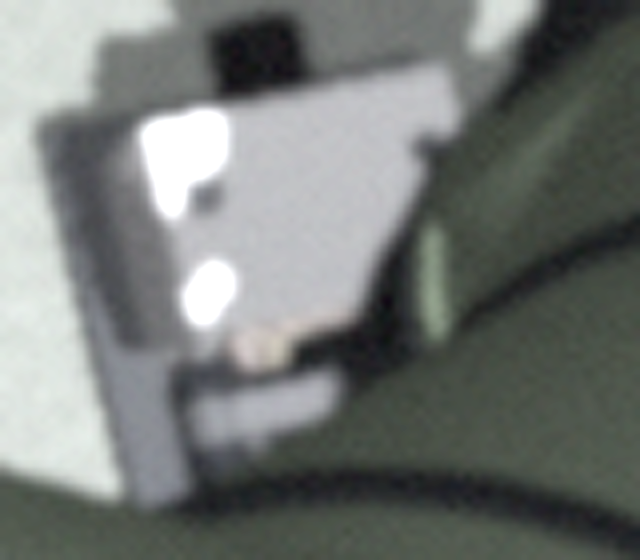

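```bash
python3 - <<'E'
from tgt import *
for nm,n,px,z in(("waxR","scene",(236.05,150.35),.053),("label corner","scene",(220+575.5/10-.5,125+235/10-.5),.043)):
    s=least_squares(lambda e:(proj(world([.5412,-.2259,.2279],[(e[0],e[1],z)]),n)[0]-px),[0,0]);print(nm,s.x*1e3)
E
```

```text
waxR [ 17.91070686 -18.89024136]
label corner [-54.09251613  23.04120963]
```

servo_tool --targets '[[[0.03,0,-0.006],0],[[0,0,0],0],[[0,0,0],0],[[0,0,0],0],[[0,0,0],0],[[0,0,0],0]]' --newtons 80

```text
clock: 15.45
position: [0.538, -0.2266, 0.0357]
tool_rot: [-3.14, 0.007, 0.227]
force: [-27.2, -5.7, 11.8]
grip_width: 0.0496
```

```bash
python3 -c "
from tgt import *
rel()"
```

```text
clock 15.45 TCP in clamp mm -4.736611802097347 0.9079527055513852 z 35.712117259619674 rot [-3.13967962  0.00748474  0.22709778] F clamp -27.813314903385113 0.6620648728381351 11.790183211727793 M [-1.45147016  5.78270451  0.36653751] w 0.049554099579302624
```

It's rigid: 8 N more moved it only 0.06 mm, so it is fully home. The pose is steady, so I'm handing in.

```bash
python3 -c "
from tgt import *
print(bot.job_done());rel()"
```

```text
the job is handed in; nothing more can be done
None
the job is handed in; nothing more can be done
```

The large white cassette is pressed home in the clamp, wax up and square end first. I handed the job in at about 15.5 s with the gripper still holding and pushing it. `job_done` gives no verdict, so the checks below are my own.

**What I did:** I pinched it across the 52 mm, about 4 mm behind its centre, and lifted it clear of the cold plate. I carried it to the clamp, lowered it onto the tongue until I felt contact, and pushed it under the lip.

**Last checks:**
- **Stop felt:** the push force rose from about 6.5 N to 18 N over 0.2 mm. Another 8 N then moved it only 0.06 mm. It was held at about 28 N of push with the grip set to 80 N.
- **Position:** from the arm pose, the leading end is at about 36.5 mm along the clamp's x, against 37 mm for home. It is about 1 mm off the middle and within 0.01 rad of straight and level.
- **Bystanders:** I never touched the small cassette, slide box or brush, but I did not measure their positions again at the end.

**What disagreed:**
- **Camera and arm offset:** the cameras and the arm differed by 2–3 mm sideways and in height. I shifted 2.5 mm sideways to follow the cameras, and contact with the tongue came at the arm's predicted height.
- **Wax corner:** in the scene view the front corner of the wax read about 2 mm short of where it should be when home. I trusted the rigid stop over that reading.
- **Downward load:** the cassette pressed on the tongue with about 16 N part-way in. I relieved it by raising the tool slightly; about 12 N was left at the end.

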